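Weigh out the heavier heat sink and slide it home

ROBOT

A 6-joint arm with a two-finger parallel gripper is mounted at the origin on the work surface. World frame = base frame: x ahead of the robot, y to its left, z up, the work surface at z = 0. Lengths are in m, angles in degrees, forces in N, time in s.
With the tool pointing down it reaches from about 0.25 to 0.725 m from the base axis. Payload 9.7 kg.
Tool frame: the origin (TCP) lies at the very end of the fingers, on their centre line; the grasp point (between the pads) lies tcp_to_grasp behind it (tcp_to_grasp is the distance from the TCP to the grasp point, in m); z points along the fingers, y is the direction in which the jaws open and shut (so a half turn about z gives the same grasp; the last joint's range is limited). The gripper opens to 85 mm and grips with 20 to 120 N. Pads are 22 mm wide; open, the fingers measure 114 mm over their backs; the gripper's body (76 mm by 85 mm) begins 54 mm behind the grasp point. The pads swing forward as they close: fully open they stand 13 mm farther back than shut.
Start: joints at [65.088, 4.979, 10.078, 95.1, 0, 90], TCP at [0.232, 0.499, 0.231] pointing down, gripper open.
Joint ranges: [-179.16, 179.16], [-48.56, 103.87], [-65.8, 70.77], [-126.05, 130.52], [-82.76, 87.17], [-180, 180]. Speed limits (degrees/s): [127.2, 127.2, 147.25, 180, 180, 180].

INTERFACE

Orientations are given as [roll, pitch, yaw] about the fixed x, y, z axes, in that order (R = Rz(yaw) Ry(pitch) Rx(roll)).
In Python, from workcell import * gives the robot as it stands. The module is installed in compiled form; this text tells all that it offers.
- The arm moves only by the shell command python3 -m pendant 'ROWS' [FORCE]. ROWS is JSON, a list of rows, each a list of 3 entries, a list of its own where there are three numbers: the opening in per cent of the stroke, from 0 (shut) to 100 (fully open), then the shift along the world's x, y, z in mm, then the turn, a rotation vector about the world's x, y, z in degrees. A call has 1 to 20 rows; each row is the pose to reach, as a shift and turn from the pose measured when the call began; what a row does not reach only later rows make up. A row lasts 1/8 s, in which the tool goes at most 62.5 mm and 10.7 degrees, less where a joint would pass 70% of its speed; a pose out of reach is approached as far as the arm can. A call with a gripper value outside its range is refused whole. The fingers move at their own pace and stop on an object; FORCE is the grip in N (left out, the last holds). Time passes only in rows, so rows that repeat a pose let the fingers close. It gives the time, the measured TCP pose, the force and the opening at its end, in the units of the state.
- get_obs(): the state, without advancing time (a new reading comes with each control period).
- camera(name): name is "scene" or "top" or "wrist"; returns a dict with "img" (420x560x3 uint8, red, green, blue), "fx", "fy", "cx", "cy" (pixels), "cam_to_world" (4x4, takes a point from camera to world coordinates); the wrist camera has in their place "T_tool_cam" (4x4, takes a point from camera to tool coordinates, whose origin is the TCP and whose axes are the flange's). Camera axes: x right, y down, z forward; pixel columns grow to the right and rows downward; lengths in m; the calibration is good to about 2 mm. A picture is of the moment at which its call begins: read the wrist's pose just before it. There is no depth.
- job_done(): hands the job in, once; it reports no verdict.
Trained networks look in a picture, given as the dict that the camera call returned (one of the last four; its "shot" number tells which), for a name from the list of things; names that differ only in an ending like _2 or _b are one class to them, and where a whole thing is asked for, a point or a joint stands for the part that bears it (a point fixed in the world has none). Each returns a list of dicts, best first, with "confidence" (0 to 1); they miss things now and then, are a little off and sometimes report something else, mostly with a low value. They report only what shows in the picture. A call takes as long as a camera call. They do not tell look-alikes from the thing itself.
- regions_of(picture, label): "region" (420x560 bool, what is visible of it).
- pinpoint(picture, label): "position" ([x, y, z] in m, in world coordinates, good to about 4 mm: a listed point, or the origin of a listed thing).
The state is a dict: "time": time; "q": joint angles; "qd": joint speeds; "joint_efforts": joint torques, N m; "ee_pos": TCP position; "tcp_rot": TCP orientation; "wrist_force": force on the tool from outside, world axes, zero at the start; "torque": the same for the moment, N m; "opening": finger opening in m.
Only numpy, scipy, OpenCV 4.12 (cv2) and the standard library are available. Lean on these libraries where they do the work, as an engineer would, in place of code of your own. Each camera call takes 0.05 s, during which the arm holds its last target. There are 200 camera calls.

TASK

Find out which of the two look-alike heat sinks is the heavier by setting them gently on opposite pans of the balance, letting go and watching which pan sinks. Then slide the heavier one along the test board's channel until it is fully home against the stop, fins along the channel and plunger pushed in, without ramming it, and let go; leave the lighter one on its pan and everything else where it is.

Things in the scene. Friction and masses are not known exactly. Their poses are not given: they have to be found in the camera images.
- sink_p_mid (a point): one of two look-alike plain aluminium finned heat sinks, a block 60 (along its x, the way the fins run) x 46 (y) x 54 (z) mm that starts upright on the desk; this point is its centre, 27 mm above its underside; its 46 mm width can be gripped from above on the flat outer fins; weight 0.16 to 0.46 kg, not known beforehand (the two differ, either may be the heavier)
- sink_p: the same heat sink, origin at the centre of its underside
- sink_q_mid (a point): the other of two look-alike plain aluminium finned heat sinks, a block 60 (along its x, the way the fins run) x 46 (y) x 54 (z) mm that starts upright on the desk; this point is its centre, 27 mm above its underside; its 46 mm width can be gripped from above on the flat outer fins; weight 0.16 to 0.46 kg, not known beforehand (the two differ, either may be the heavier)
- sink_q: the same heat sink, origin at the centre of its underside
- balance: equal-arm balance fixed to the desk, grey base 100 (x) x 340 (y) x 22 mm, origin under its middle; pans at 130 mm either way along y; an upright white scale plate 70 mm wide in the middle reaches 120 mm above the desk
- beam (a joint): tilt of the balance beam in rad: 0 level, positive when the left (+y) pan is down, stops at +-0.09; empty it stands level; a difference of a few per cent takes it to its stop
- pan_left: pan of the balance at the left end of the beam (balance's +y side): flat steel disc 120 mm across, 4 mm thick; origin at the centre of its top face, z up (it stays level); about 80 mm above the desk when the beam is level, sinks or rises up to 12 mm as the beam tips (give it about 2 s to settle, longer for nearly equal weights)
- pan_right: pan of the balance at the right end of the beam (balance's -y side): flat steel disc 120 mm across, 4 mm thick; origin at the centre of its top face, z up (it stays level); about 80 mm above the desk when the beam is level, sinks or rises up to 12 mm as the beam tips (give it about 2 s to settle, longer for nearly equal weights)
- frame: black test board 250 (x) x 160 (y) x 12 mm fixed to the desk, origin under its centre on the desk; along the middle of its top runs a straight channel for a heat sink, parallel to its x: the open mouth is at its -x end, a sink slides in towards +x with its fins along x. Side walls 48.5 mm apart, standing 6 mm above the channel floor, straight from x = -45 to +55 mm, flared outwards from -45 to -68 mm
- pad: plain aluminium floor of the channel, 46 mm wide, x = -120 to +65 mm of the board; its top is 14 mm above the desk, 2 mm above this origin (origin has the board's x, y)
- end_block: dark block closing the channel, 25 x 50 x 30 mm, origin under its centre, at x = +95 mm of the board. On its mouth side stands an adjustable steel stop plate (40 mm wide, 15 to 37 mm above the desk); its face lies anywhere from x = +22 to +62 mm of the board, set anew each time, not measured, to be found by feel. Rubber behind it gives 1 mm per 8 N, at most 4 mm
- plunger (a joint): sprung brass plunger, 10 mm across, that sticks out 6 mm from the stop plate's face towards the mouth: how far it is pushed in, m; 0 out, 0.006 flush with the face (sink fully home); its spring is weak, 0.2 to 0.4 N, hardly felt, and the weight of a released sink holds it in
- mouse: computer mouse, 105 x 60 x 35 mm, loose bystander, to be left alone; origin under its centre
- screwdriver: screwdriver lying flat, about 200 mm long, loose bystander, to be left alone
- case_fan: square case fan lying flat, 80 x 80 x 25 mm, loose bystander, to be left alone; origin under its centre
- screw_cup: small white bowl, 64 across, 35 high mm, loose bystander, to be left alone; origin under its centre
- memory_stick: green memory stick lying flat, 133 x 31 x 4 mm, loose bystander, to be left alone; origin under its centre
- spray_can: upright can, 52 across, 150 high mm, loose bystander, to be left alone; origin under its centre
- mug: blue mug, 80 across, 95 high mm, loose bystander, to be left alone; origin under its centre
Mind the look-alikes: they are no part of the job. What is shaped like the sink_q but pink, red or yellow is not meant.

How it is judged:
By the outcome, as a careful person would: the job done as asked, in the order asked, and still so for the second after the job is handed in, with the robot touching nothing.
It also fails if it takes over 72 s, if anything falls off the work surface, if the arm or the gripper's body presses on something with over 40 N, if the wrist force passes 120 N, or if a joint passes its speed limit or range.

## Working session

There is one attempt and no reset: what is moved stays moved. The work goes in short steps, Python scripts to look and compute and a shell command to move; the robot and the scene stay as the last step left them, time stands still between calls to the robot, and variables do not carry over. Pictures are saved under pics/ and viewed, about 8 in all and at most 12, crops included, and the job is handed in when it is done.

```bash
mkdir -p pics; cat > h.py <<'E'
from workcell import *
import numpy as np, cv2
def save(p,n): cv2.imwrite(f"pics/{n}.png",cv2.cvtColor(p["img"],cv2.COLOR_RGB2BGR))
def ray(p,uv,z):
    T=np.array(p["cam_to_world"]);d=T[:3,:3]@[(uv[0]-p["cx"])/p["fx"],(uv[1]-p["cy"])/p["fy"],1];return T[:3,3]+d*(z-T[2,3])/d[2]
def proj(p,X):
    T=np.linalg.inv(np.array(p["cam_to_world"]));c=T[:3,:3]@X+T[:3,3];return [round(p["fx"]*c[0]/c[2]+p["cx"]),round(p["fy"]*c[1]/c[2]+p["cy"])]
E
python3 - <<'E'
from h import *
o=get_obs();print(o)
ps={n:camera(n) for n in("top","scene")}
for n,p in ps.items():
    save(p,n); print(n,np.array(p["cam_to_world"]).round(3).tolist(),p["fx"])
    for l in ["sink_p_mid","sink_q_mid","balance","pan_left","pan_right","frame","end_block","spray_can","mug"]:
        print(l,[(np.round(d["position"],3).tolist(),proj(p,d["position"]),round(d["confidence"],2)) for d in pinpoint(p,l)][:4])
im=np.hstack([cv2.imread("pics/top.png"),cv2.imread("pics/scene.png")])
E
```

```text
{'time': 0.0, 'q': array([ 6.50893393e+01,  5.01150755e+00,  1.00350815e+01,  9.50997423e+01,
       -7.49267328e-04,  9.00016351e+01]), 'qd': array([-0.17145871, -0.06384808,  0.00223912, -0.04211798, -0.03097208,
       -0.02031041]), 'joint_efforts': array([ 5.94907324e-04, -5.20390248e+01,  4.64797390e+01,  1.62436691e-02,
       -1.36020995e-05, -3.76036098e-06]), 'ee_pos': array([0.2315705 , 0.49862413, 0.23058478]), 'tcp_rot': array([-1.79923832e+02,  7.51440300e-04,  1.55087705e+02]), 'wrist_force': array([-1.1266006 ,  0.84758829, -0.52233126]), 'torque': array([0.01331867, 0.03743811, 0.03438246]), 'opening': 0.08571218662892753}
top [[-0.017, -0.987, 0.16, 0.263], [-1.0, 0.015, -0.014, 0.081], [0.011, -0.16, -0.987, 1.72], [0.0, 0.0, 0.0, 1.0]] 530.3531062942058
sink_p_mid [([0.432, -0.007, 0.028], [308, 247], 0.57)]
sink_q_mid [([0.441, -0.181, 0.024], [362, 243], 0.83), ([0.455, -0.304, 0.027], [400, 238], 0.8), ([0.341, -0.095, 0.028], [336, 275], 0.74), ([0.338, -0.238, 0.029], [381, 275], 0.7)]
balance [([0.63, -0.092, -0.002], [332, 188], 0.83)]
pan_left [([0.642, 0.
[... 593 characters left out ...]
024], [257, 192], 0.61), ([0.535, 0.258, -0.002], [344, 228], 0.21)]
sink_q_mid [([0.338, -0.24, 0.025], [183, 165], 0.86), ([0.456, -0.302, 0.027], [156, 194], 0.73), ([0.44, -0.185, 0.025], [196, 191], 0.59)]
balance [([0.634, -0.089, 0.001], [222, 254], 0.87)]
pan_left [([0.643, 0.038, 0.078], [268, 245], 0.88)]
pan_right [([0.63, -0.223, 0.078], [170, 237], 0.97)]
frame [([0.535, 0.258, 0.0], [345, 228], 0.75), ([0.326, -0.394, -0.001], [137, 165], 0.71)]
end_block [([0.63, 0.283, 0.012], [356, 255], 0.87)]
spray_can [([0.559, -0.45, 0.0], [101, 227], 0.8), ([0.763, 0.002, 0.001], [252, 298], 0.37)]
mug [([0.326, -0.397, 0.001], [136, 165], 0.75), ([0.433, 0.513, 0.0], [426, 202], 0.43)]
```

View pics/top.png

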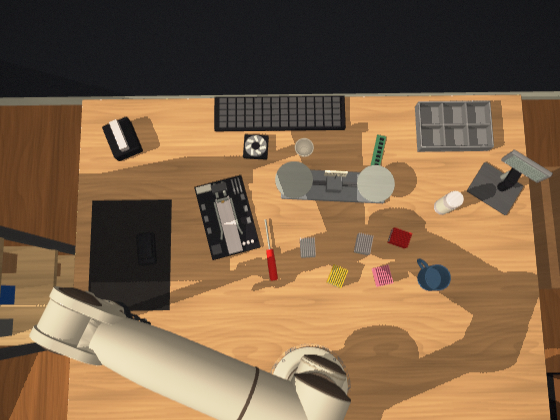

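View pics/scene.png

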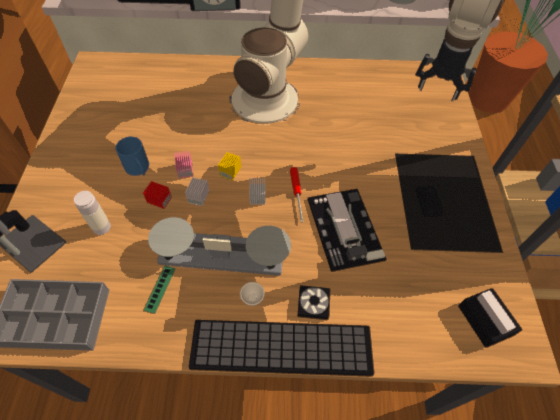

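The grey finned blocks at top-view (308,247) and (364,243) are the sinks. The look-alikes are yellow (338,276), pink (383,275) and red (400,238). I'll check that with one close crop.

```bash
python3 - <<'E'
from h import *
im=cv2.imread("pics/top.png")
a=cv2.resize(im[225:290,290:410],None,fx=5,fy=5,interpolation=3)   # 600x325
b=cv2.resize(im[170:265,185:275],None,fx=2.8,fy=2.8,interpolation=3)
c=np.zeros((600,800,3),np.uint8);c[:325,:600]=a;c[330:330+b.shape[0],:b.shape[1]]=b
s=cv2.imread("pics/scene.png");d=cv2.resize(s[170:215,175:280],None,fx=5,fy=5,interpolation=3);c[330:555,260:785]=d
cv2.imwrite("pics/crop1.png",c)
p=camera("top")
for l in ["sink_p","sink_q","frame"]:
    for d in regions_of(p,l)[:5]:
        m=d["region"].astype(np.uint8);cs,_=cv2.findContours(m,0,2);k=max(cs,key=cv2.contourArea)
        # world at z top
        z=0.054 if l!="frame" else 0.012
        w=np.array([ray(p,q[0],z)[:2]*1000 for q in k],np.float32)
        print(l,round(d["confidence"],2),[np.round(x,1) for x in cv2.minAreaRect(w)])
E
```

```text
sink_p 0.84 [array([ 455.3, -295.4]), array([67.7, 54. ]), np.float64(70.4)]
sink_p 0.72 [array([337.8, -94.1]), array([52.3, 65.1]), np.float64(69.5)]
sink_p 0.64 [array([ 336.9, -236.1]), array([64.3, 59.6]), np.float64(11.7)]
sink_p 0.62 [array([ 436.9, -180.3]), array([48.2, 63.3]), np.float64(79.5)]
sink_p 0.55 [array([432.2,  -4. ]), array([47.3, 57. ]), np.float64(89.1)]
sink_q 0.84 [array([ 455.3, -295.4]), array([67.7, 54. ]), np.float64(70.4)]
sink_q 0.72 [array([337.8, -94.1]), array([52.3, 65.1]), np.float64(69.5)]
sink_q 0.64 [array([ 336.9, -236.1]), array([64.3, 59.6]), np.float64(11.7)]
sink_q 0.62 [array([ 436.9, -180.3]), array([48.2, 63.3]), np.float64(79.5)]
sink_q 0.55 [array([432.2,  -4. ]), array([47.3, 57. ]), np.float64(89.1)]
frame 0.76 [array([538.5, 255. ]), array([252.4, 164.5]), np.float64(13.2)]
```

View pics/crop1.png

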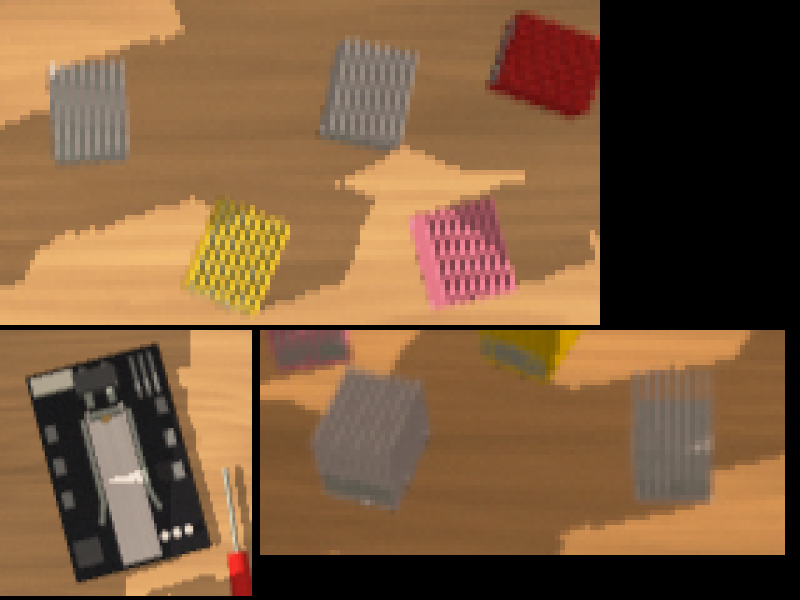

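The crop confirms two bare-grey finned blocks, P at (308,247) with fins roughly along world x and Q at (364,243) with fins about -10°. The pink, yellow and red ones are decoys. The board's channel mouth is at the near end. On the way to the sinks I'll look at the board from above.

```bash
python3 -m pendant '[[100,[250,-250,170],[0,0,-141]],[100,[250,-250,170],[0,0,-141]],[100,[250,-250,170],[0,0,-141]],[100,[250,-250,170],[0,0,-141]],[100,[250,-250,170],[0,0,-141]],[100,[250,-250,170],[0,0,-141]],[100,[250,-250,170],[0,0,-141]],[100,[250,-250,170],[0,0,-141]],[100,[250,-250,170],[0,0,-141]],[100,[250,-250,170],[0,0,-141]],[100,[250,-250,170],[0,0,-141]],[100,[250,-250,170],[0,0,-141]],[100,[250,-250,170],[0,0,-141]],[100,[250,-250,170],[0,0,-141]],[100,[250,-250,170],[0,0,-141]],[100,[250,-250,170],[0,0,-141]]]'
cat >> h.py <<'E'
from scipy.spatial.transform import Rotation as R
def wrist():
    o=get_obs();p=camera("wrist");T=np.eye(4);T[:3,:3]=R.from_euler("xyz",o["tcp_rot"],degrees=True).as_matrix();T[:3,3]=o["ee_pos"]
    p["cam_to_world"]=T@np.array(p["T_tool_cam"]);return o,p
E
python3 - <<'E'
from h import *
o,p=wrist();print(o["time"],o["ee_pos"],o["tcp_rot"],np.array(p["T_tool_cam"]).round(3).tolist(),p["fx"])
save(p,"w1")
for l in ["frame","end_block","pad","pan_left","sink_p_mid"]:
    try: print(l,[(np.round(d["position"],3).tolist(),proj(p,d["position"]),round(d["confidence"],2)) for d in pinpoint(p,l)][:3])
    except Exception as e: print(l,e)
for l in ["frame","pad"]:
  for d in regions_of(p,l)[:1]:
    m=d["region"].astype(np.uint8);cs,_=cv2.findContours(m,0,2);k=max(cs,key=cv2.contourArea)
    w=np.array([ray(p,q[0],.012)[:2]*1000 for q in k],np.float32)
    print(l,d["confidence"],cv2.minAreaRect(w))
E
```

```text
time: 3.2
ee_pos: [0.5019, 0.1913, 0.4013]
tcp_rot: [-177.3, 0.1, 19.5]
wrist_force: [-0.2, -0.2, -0.5]
opening: 0.0855
3.2 [0.50188971 0.191303   0.40134343] [-1.77343595e+02  1.14822636e-01  1.95117622e+01] [[-0.0, -0.953, -0.304, 0.078], [1.0, -0.0, -0.0, 0.001], [0.0, -0.304, 0.953, -0.141], [0.0, 0.0, 0.0, 1.0]] 316.9121378603352
frame [([0.536, 0.255, -0.003], [259, 123], 0.82)]
end_block [([0.628, 0.28, 0.014], [261, 59], 0.83)]
pad [([0.539, 0.256, 0.009], [258, 121], 0.78)]
pan_left [([0.645, 0.037, 0.079], [430, 103], 0.95)]
sink_p_mid [([0.427, -0.0, 0.024], [376, 235], 0.68)]
frame 0.46 ((426.8482666015625, 117.48033905029297), (200.186279296875, 25.446321487426758), 6.325490474700928)
pad 0.78 ((510.6357421875, 249.27813720703125), (183.08624267578125, 48.870670318603516), 14.409353256225586)
```

View pics/w1.png

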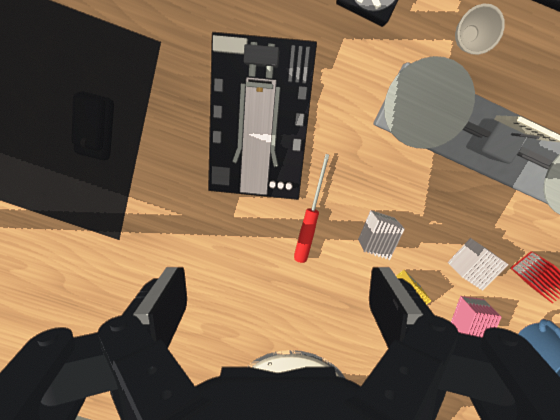

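The wrist view shows the channel at (258,135) with its mouth toward the bottom and stop plate and plunger near (260,88). The screwdriver lies at (315,205), P at (380,235) and Q at (477,265). The arm was still lagging at that moment. Next I look closer at both sinks.

```bash
cat >> h.py <<'E'
def delta(x,y,z,yaw):
    o=get_obs();Rc=R.from_euler("xyz",o["tcp_rot"],degrees=True)
    v=(R.from_euler("xyz",[180,0,yaw],degrees=True)*Rc.inv()).as_rotvec(degrees=True)
    print("t",round(o["time"],2),"at",o["ee_pos"].round(4),o["tcp_rot"].round(1),"shift",((np.array([x,y,z])-o["ee_pos"])*1000).round(1),"turn",v.round(1),"F",o["wrist_force"].round(1))
E
python3 -c "
from h import *
delta(.38,-.09,.28,0)"
```

```text
t 3.6 at [0.502  0.1909 0.4013] [-1.773e+02  1.000e-01  1.950e+01] shift [-122.  -280.9 -121.3] turn [ -2.6  -0.6 -19.5] F [ 0.1 -0.2  1.2]
```

```bash
python3 -m pendant '[[100,[-122,-281,-121],[-2.6,-0.6,-19.5]],[100,[-122,-281,-121],[-2.6,-0.6,-19.5]],[100,[-122,-281,-121],[-2.6,-0.6,-19.5]],[100,[-122,-281,-121],[-2.6,-0.6,-19.5]],[100,[-122,-281,-121],[-2.6,-0.6,-19.5]],[100,[-122,-281,-121],[-2.6,-0.6,-19.5]],[100,[-122,-281,-121],[-2.6,-0.6,-19.5]],[100,[-122,-281,-121],[-2.6,-0.6,-19.5]],[100,[-122,-281,-121],[-2.6,-0.6,-19.5]],[100,[-122,-281,-121],[-2.6,-0.6,-19.5]]]'
python3 - <<'E'
from h import *
o,p=wrist();print(o["time"],o["ee_pos"],o["tcp_rot"])
save(p,"w2")
for l in ["sink_p_mid","pan_left","pan_right"]:
    print(l,[(np.round(d["position"],3).tolist(),proj(p,d["position"]),round(d["confidence"],2)) for d in pinpoint(p,l)][:5])
for d in regions_of(p,"sink_p")[:5]:
    m=d["region"].astype(np.uint8);cs,_=cv2.findContours(m,0,2);k=max(cs,key=cv2.contourArea)
    print(round(d["confidence"],2),cv2.boundingRect(k),cv2.minAreaRect(np.array([ray(p,q[0],.054)[:2]*1000 for q in k],np.float32)))
a=cv2.resize(cv2.imread("pics/w2.png")[60:310,90:490],None,fx=2,fy=2,interpolation=3);cv2.imwrite("pics/w2c.png",a)
E
```

```text
time: 4.85
ee_pos: [0.3803, -0.0897, 0.2803]
tcp_rot: [-180.0, -0.0, 0.0]
wrist_force: [0.6, -0.7, 0.5]
opening: 0.0853
4.85 [ 0.38032086 -0.0897416   0.28034536] [-1.79992203e+02 -2.41345669e-02  1.54286728e-02]
sink_p_mid [([0.429, 0.0, 0.028], [203, 134], 0.95)]
pan_left []
pan_right []
0.9 (178, 104, 52, 56) ((432.5499267578125, -7.842256546020508), (59.4583740234375, 53.860416412353516), 2.6246559619903564)
0.82 (327, 93, 61, 62) ((441.7731628417969, -178.4597930908203), (55.435935974121094, 60.076507568359375), 76.24178314208984)
0.59 (367, 177, 52, 58) ((345.6634216308594, -230.5514678955078), (72.97099304199219, 56.506248474121094), 12.278199195861816)
0.59 (256, 174, 53, 63) ((345.5867919921875, -95.77257537841797), (50.434608459472656, 68.8999252319336), 66.12995910644531)
0.56 (414, 78, 85, 59) ((459.44403076171875, -286.3772888183594), (80.01405334472656, 52.041934967041016), 69.90784454345703)
```

View pics/w2c.png

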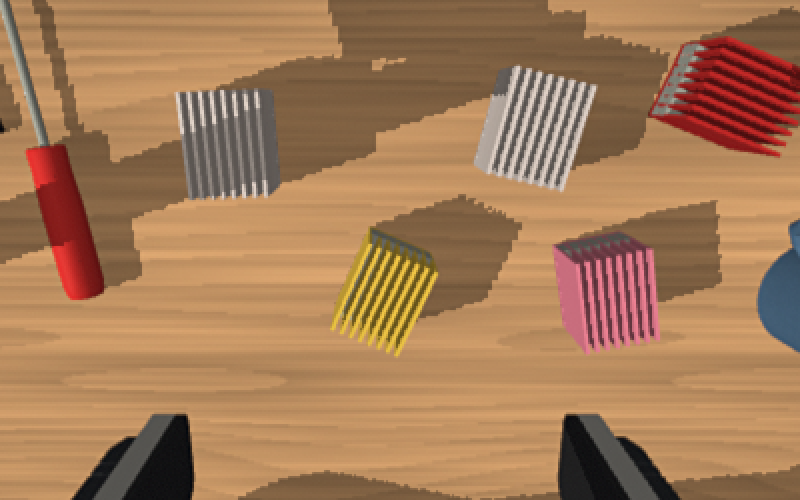

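```bash
python3 - <<'E'
from h import *
o,p=wrist()
for n,c in {"P":[(177,93),(270,89),(268,194),(190,198)],"Q":[(515,66),(597,86),(565,190),(490,172)]}.items():
    w=np.array([ray(p,(90+u/2,60+v/2),.054)[:2]*1000 for u,v in c]);f=(w[0]+w[1]-w[2]-w[3])/2
    print(n,w.round(1).tolist(),w.mean(0).round(1),"len",np.linalg.norm(f).round(1),"ang",np.degrees(np.arctan2(f[1],f[0])).round(1), "wid",np.linalg.norm((w[0]+w[3]-w[1]-w[2])/2).round(1))
for u,v in [(68,148),(27,148),(104,290),(48,145)]: print("sd",ray(p,(90+u/2,60+v/2),.012).round(3))
delta(.43,-.002,.12,1)
t=camera("top")
b=pinpoint(t,"balance")[0]["position"];print(b,[d["position"].round(3) if hasattr(d["position"],"round") else d["position"] for l in("pan_left","pan_right") for d in pinpoint(t,l)[:1]])
E
```

```text
P [[460.0, 18.3], [462.0, -33.1], [404.3, -29.0], [402.1, 16.3]] [432.1  -6.9] len 57.8 ang -1.1 wid 48.4
Q [[473.8, -167.2], [463.4, -213.0], [406.5, -200.5], [416.8, -156.7]] [ 440.1 -184.3] len 58.1 ang -11.4 wid 46.0
sd [0.427 0.103 0.012]
sd [0.427 0.129 0.012]
sd [0.334 0.092 0.012]
sd [0.429 0.115 0.012]
t 5.15 at [ 0.38   -0.0901  0.2803] [-180.   -0.   -0.] shift [  50.    88.1 -160.3] turn [-0.  0.  1.] F [ 0.1  0.  -0.3]
[0.6299, -0.0904, -0.0016] [[0.6433, 0.0388, 0.0768], [0.6265, -0.2278, 0.076]]
```

P centre is about (0.432,-0.005) with fins at -1°, and Q about (0.440,-0.183) with fins at -11°. Both look like plain-fin bare aluminium. I grasp P first, for pan_left.

```bash
python3 -c "
import workcell;print(getattr(workcell,'tcp_to_grasp',None),[n for n in dir(workcell) if n[0]!='_'])"
python3 -m pendant '[[100,[52,85,-160],[0,0,-1]],[100,[52,85,-160],[0,0,-1]],[100,[52,85,-160],[0,0,-1]],[100,[52,85,-160],[0,0,-1]],[100,[52,85,-160],[0,0,-1]],[100,[52,85,-200],[0,0,-1]],[100,[52,85,-235],[0,0,-1]],[100,[52,85,-262],[0,0,-1]],[100,[52,85,-262],[0,0,-1]],[100,[52,85,-262],[0,0,-1]],[30,[52,85,-262],[0,0,-1]],[30,[52,85,-262],[0,0,-1]],[30,[52,85,-262],[0,0,-1]],[30,[52,85,-262],[0,0,-1]],[30,[52,85,-262],[0,0,-1]]]' 30
```

```text
0.0187 ['PlanningError', 'camera', 'get_obs', 'job_done', 'pinpoint', 'regions_of', 'tcp_to_grasp']
time: 7.22
ee_pos: [0.4327, -0.0068, 0.0193]
tcp_rot: [-179.9, -0.1, -0.9]
wrist_force: [-0.5, 0.3, 5.9]
opening: 0.0456
```

```bash
python3 -m pendant '[[30,[0,0,30],[0,0,1]],[30,[0,0,80],[0,0,1]],[30,[0,0,130],[0,0,1]],[30,[30,6,135],[0,0,1]],[30,[70,14,135],[0,0,1]],[30,[110,23,135],[0,0,1]],[30,[150,31,135],[0,0,1]],[30,[190,40,135],[0,0,1]],[30,[210,44,135],[0,0,1]],[30,[210,44,135],[0,0,1]],[30,[210,44,120],[0,0,1]],[30,[210,44,105],[0,0,1]],[30,[210,44,100],[0,0,1]],[30,[210,44,100],[0,0,1]],[30,[210,44,100],[0,0,1]]]'
python3 - <<'E'
from h import *
delta(.643,.037,.10,0)
o,p=wrist();save(p,"w3");print([(np.round(d["position"],3),d["confidence"]) for l in("pan_left","sink_p") for d in pinpoint(p,l)[:2]])
t=camera("top");print([(l,np.round(d["position"],3),d["confidence"]) for l in("pan_left","sink_p_mid") for d in pinpoint(t,l)[:3]])
s=camera("scene");print([(l,np.round(d["position"],3),d["confidence"]) for l in("pan_left","sink_p_mid") for d in pinpoint(s,l)[:3]])
save(s,"s3")
a=cv2.resize(cv2.imread("pics/w3.png")[0:300],None,fx=.8,fy=.8);b=cv2.resize(cv2.imread("pics/s3.png")[190:290,150:320],None,fx=2,fy=2)
c=np.zeros((600,800,3),np.uint8);c[:240,:448]=a;c[:200,450:790]=b;c=c[:240];cv2.imwrite("pics/c3.png",c)
E
```

```text
time: 9.1
ee_pos: [0.6432, 0.0219, 0.1199]
tcp_rot: [-179.3, -0.2, 1.7]
wrist_force: [-0.5, 1.0, -0.8]
opening: 0.0455
t 9.1 at [0.6432 0.0219 0.1199] [-179.3   -0.2    1.7] shift [ -0.2  15.1 -19.9] turn [-0.7  0.2 -1.7] F [-0.5  1.  -0.8]
[(array([0.642, 0.023, 0.099]), 0.6)]
[('pan_left', array([0.643, 0.037, 0.078]), 0.58), ('sink_p_mid', array([ 0.746, -0.245,  0.001]), 0.4)]
[('pan_left', array([0.642, 0.04 , 0.079]), 0.72), ('pan_left', array([0.638, 0.024, 0.102]), 0.66), ('sink_p_mid', array([0.642, 0.022, 0.124]), 0.89)]
```

View pics/c3.png

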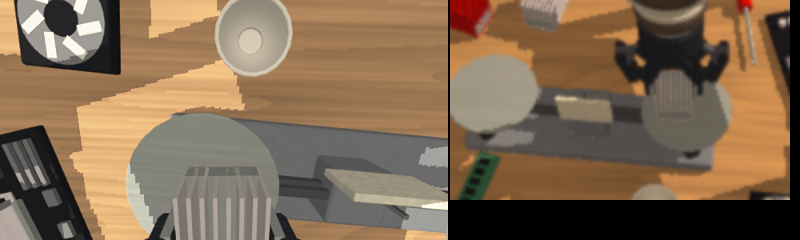

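```bash
python3 - <<'E'
from h import *
o=get_obs();print(o["q"].round(1),o["qd"].round(2))
delta(.643,.037,.10,0)
E
```

```text
[  1.6  17.   11.6  84.4   0.7 179.9] [ 0.02  0.03 -0.08  0.   -0.03  0.02]
t 9.55 at [0.6432 0.0219 0.1194] [-1.793e+02 -1.000e-01  1.700e+00] shift [ -0.2  15.1 -19.4] turn [-0.7  0.1 -1.7] F [-0.2  0.1 -2. ]
```

The last joint is at its limit, so I place P with yaw +6° and use the half-turned grasp from then on. Now I lower it slowly onto the left pan.

```bash
python3 -m pendant '[[30,[0,8,0],[-0.7,0,4.5]],[30,[0,15,0],[-0.7,0,4.5]],[30,[0,15,-5],[-0.7,0,4.5]],[30,[0,15,-10],[-0.7,0,4.5]],[30,[0,15,-14],[-0.7,0,4.5]],[30,[0,15,-17],[-0.7,0,4.5]],[30,[0,15,-19],[-0.7,0,4.5]],[30,[0,15,-21],[-0.7,0,4.5]],[30,[0,15,-23],[-0.7,0,4.5]],[30,[0,15,-25],[-0.7,0,4.5]],[30,[0,15,-27],[-0.7,0,4.5]],[30,[0,15,-29],[-0.7,0,4.5]]]'
python3 -c "
from h import *
delta(.643,.037,.10,6)"
```

```text
time: 11.05
ee_pos: [0.6432, 0.0369, 0.0903]
tcp_rot: [-180.0, -0.1, 6.2]
wrist_force: [-0.2, -0.9, -0.0]
opening: 0.0456
t 11.05 at [0.6432 0.0369 0.0903] [-1.8e+02 -1.0e-01  6.2e+00] shift [-0.2  0.1  9.7] turn [-0.1  0.1 -0.2] F [-0.2 -0.9 -0. ]
```

```bash
python3 -m pendant '[[30,[0,0,-1],[0,0,0]],[30,[0,0,-2],[0,0,0]],[30,[0,0,-3],[0,0,0]],[30,[0,0,-3],[0,0,0]]]'
```

```text
time: 11.55
ee_pos: [0.6432, 0.0369, 0.0877]
tcp_rot: [-180.0, -0.1, 6.2]
wrist_force: [-1.7, -0.2, 1.5]
opening: 0.0456
```

```bash
python3 -m pendant '[[70,[0,0,0],[0,0,0]],[100,[0,0,0],[0,0,0]],[100,[0,0,0],[0,0,0]],[100,[0,0,15],[0,0,0]],[100,[0,0,60],[0,0,0]],[100,[0,0,112],[0,0,10]],[100,[-203,-220,152],[0,0,162]],[100,[-203,-220,152],[0,0,162]],[100,[-203,-220,152],[0,0,162]],[100,[-203,-220,152],[0,0,162]],[100,[-203,-220,152],[0,0,162]],[100,[-203,-220,152],[0,0,162]],[100,[-203,-220,152],[0,0,162]],[100,[-203,-220,152],[0,0,162]],[100,[-203,-220,152],[0,0,162]],[100,[-203,-220,152],[0,0,162]],[100,[-203,-220,152],[0,0,162]],[100,[-203,-220,152],[0,0,162]],[100,[-203,-220,152],[0,0,162]],[100,[-203,-220,152],[0,0,162]]]'
python3 - <<'E'
from h import *
t=camera("top");print([(l,np.round(d["position"],3),round(d["confidence"],2)) for l in("pan_left","pan_right","sink_p_mid") for d in pinpoint(t,l)[:5]])
o,p=wrist();print([(l,np.round(d["position"],3),round(d["confidence"],2)) for l in("sink_q_mid",) for d in pinpoint(p,l)[:5]])
for d in regions_of(p,"sink_q")[:5]:
    k=max(cv2.findContours(d["region"].astype(np.uint8),0,2)[0],key=cv2.contourArea);print(cv2.boundingRect(k),cv2.minAreaRect(np.array([ray(p,q[0],.054)[:2]*1000 for q in k],np.float32)))
delta(.440,-.183,.0193,168.7)
E
```

```text
time: 14.05
ee_pos: [0.4402, -0.1831, 0.2409]
tcp_rot: [-179.9, -0.0, 165.3]
wrist_force: [0.1, -0.0, 0.3]
opening: 0.0854
[('pan_right', array([ 0.626, -0.221,  0.086]), 0.96), ('pan_right', array([ 0.441, -0.183,  0.025]), 0.26), ('sink_p_mid', array([0.64 , 0.034, 0.097]), 0.78)]
[('sink_q_mid', array([ 0.457, -0.299,  0.024]), 0.88), ('sink_q_mid', array([ 0.337, -0.235,  0.028]), 0.84), ('sink_q_mid', array([ 0.338, -0.094,  0.024]), 0.7), ('sink_q_mid', array([ 0.442, -0.183,  0.032]), 0.62)]
(307, 22, 63, 75) ((339.9756774902344, -98.16385650634766), (49.96201705932617, 61.58938217163086), 66.86749267578125)
(153, 192, 64, 55) ((451.8507385253906, -293.0884704589844), (68.98497772216797, 62.697669982910156), 70.52487182617188)
(484, 276, 76, 83) ((677.9962768554688, 68.63636779785156), (146.61509704589844, 70.94483947753906), 41.095611572265625)
(256, 150, 45, 60) ((435.7876281738281, -182.3762664794922), (45.484596252441406, 63.5248908996582), 77.17320251464844)
(161, 60, 77, 79) ((338.32550048828125, -235.68914794921875), (61.45164108276367, 53.74707794189453), 11.837481498718262)
t 14.4 at [ 0.4402 -0.1831  0.2399] [-1.800e+02 -1.000e-01  1.648e+02] shift [-2.000e-01  1.000e-01 -2.206e+02] turn [ 0.  -0.1  3.9] F [ 0.3 -0.2  0.3]
```

```bash
python3 -m pendant '[[100,[0,0,-50],[0,0,3.9]],[100,[0,0,-100],[0,0,3.9]],[100,[0,0,-150],[0,0,3.9]],[100,[0,0,-190],[0,0,3.9]],[100,[0,0,-212],[0,0,3.9]],[100,[0,0,-220],[0,0,3.9]],[100,[0,0,-220],[0,0,3.9]],[30,[0,0,-220],[0,0,3.9]],[30,[0,0,-220],[0,0,3.9]],[30,[0,0,-220],[0,0,3.9]],[30,[0,0,-220],[0,0,3.9]],[30,[0,0,-220],[0,0,3.9]]]' 30
python3 -c "
from h import *
delta(.627,-.224,.15,176)"
```

```text
time: 15.9
ee_pos: [0.4408, -0.1833, 0.0209]
tcp_rot: [-179.9, 0.0, 168.7]
wrist_force: [-0.9, 0.3, 5.4]
opening: 0.0456
t 15.9 at [ 0.4408 -0.1833  0.0209] [-179.9    0.   168.7] shift [186.2 -40.7 129.1] turn [0.1 0.  7.3] F [-0.9  0.3  5.4]
```

```bash
python3 -m pendant '[[30,[0,0,30],[0,0,0]],[30,[0,0,80],[0,0,0]],[30,[0,0,130],[0,0,3]],[30,[30,-6,140],[0,0,7]],[30,[70,-15,140],[0,0,7]],[30,[110,-24,140],[0,0,7]],[30,[150,-33,140],[0,0,7]],[30,[175,-38,140],[0,0,7]],[30,[186,-41,140],[0,0,7]],[30,[186,-41,140],[0,0,7]],[30,[186,-41,125],[0,0,7]],[30,[186,-41,112],[0,0,7]],[30,[186,-41,105],[0,0,7]],[30,[186,-41,101],[0,0,7]],[30,[186,-41,101],[0,0,7]],[30,[186,-41,101],[0,0,7]]]'
python3 - <<'E'
from h import *
s=camera("scene");delta(.627,-.224,.1,176);print([(l,np.round(d["position"],3),round(d["confidence"],2)) for l in("pan_right","sink_q_mid") for d in pinpoint(s,l)[:3]])
delta(.627,-.224,.1,176)
E
```

```text
time: 17.9
ee_pos: [0.6269, -0.2243, 0.1224]
tcp_rot: [-179.9, 0.0, 175.7]
wrist_force: [-0.3, 0.3, -2.2]
opening: 0.0458
t 17.95 at [ 0.627  -0.2244  0.1225] [-1.799e+02  1.000e-01  1.757e+02] shift [  0.    0.4 -22.5] turn [0.1 0.  0.3] F [ 0.7 -0.2 -2.6]
[('pan_right', array([ 0.629, -0.222,  0.094]), 0.83), ('sink_q_mid', array([ 0.337, -0.094,  0.031]), 0.87), ('sink_q_mid', array([ 0.336, -0.242,  0.025]), 0.83), ('sink_q_mid', array([ 0.625, -0.227,  0.128]), 0.71)]
t 18.05 at [ 0.6269 -0.2243  0.1223] [-179.9    0.   175.7] shift [  0.1   0.3 -22.3] turn [0.1 0.  0.3] F [-0.3  0.3 -2.9]
```

```bash
python3 -m pendant '[[30,[0,0,-3],[0,0,0]],[30,[0,0,-6],[0,0,0]],[30,[0,0,-8],[0,0,0]],[30,[0,0,-9],[0,0,0]],[30,[0,0,-10],[0,0,0]],[30,[0,0,-11],[0,0,0]],[30,[0,0,-11],[0,0,0]]]'
python3 -m pendant '[[30,[0,0,-1],[0,0,0]],[30,[0,0,-2],[0,0,0]],[30,[0,0,-2],[0,0,0]]]'
```

```text
time: 18.92
ee_pos: [0.6269, -0.2244, 0.1115]
tcp_rot: [-179.9, 0.1, 175.7]
wrist_force: [-1.3, -0.4, -1.6]
opening: 0.046
time: 19.3
ee_pos: [0.627, -0.2245, 0.1094]
tcp_rot: [-179.9, 0.0, 175.7]
wrist_force: [-0.0, -1.3, -2.2]
opening: 0.0458
```

```bash
python3 -m pendant '[[30,[0,0,-1.5],[0,0,0]],[30,[0,0,-3],[0,0,0]],[30,[0,0,-4.5],[0,0,0]],[30,[0,0,-6],[0,0,0]],[30,[0,0,-7.5],[0,0,0]],[30,[0,0,-9],[0,0,0]],[30,[0,0,-9],[0,0,0]],[30,[0,0,-9],[0,0,0]]]'
python3 - <<'E'
from h import *
s=camera("scene");save(s,"s4");delta(.627,-.224,.1,176);print([(l,np.round(d["position"],3),round(d["confidence"],2)) for l in("pan_right","pan_left","sink_p_mid") for d in pinpoint(s,l)[:3]])
cv2.imwrite("pics/s4c.png",cv2.resize(cv2.imread("pics/s4.png")[190:290,130:320],None,fx=4,fy=4,interpolation=3))
E
```

```text
time: 20.3
ee_pos: [0.6269, -0.2244, 0.1004]
tcp_rot: [-179.9, 0.0, 175.7]
wrist_force: [-0.1, -1.2, -1.7]
opening: 0.0456
t 20.35 at [ 0.627  -0.2244  0.1004] [-1.799e+02  1.000e-01  1.757e+02] shift [ 0.   0.4 -0.4] turn [0.1 0.  0.3] F [ 0.3 -0.1 -1.1]
[('pan_right', array([ 0.63 , -0.221,  0.078]), 0.73), ('pan_left', array([0.644, 0.04 , 0.081]), 0.81), ('sink_p_mid', array([0.64 , 0.038, 0.106]), 0.76), ('sink_p_mid', array([ 0.748, -0.244,  0.002]), 0.5)]
```

View pics/s4c.png

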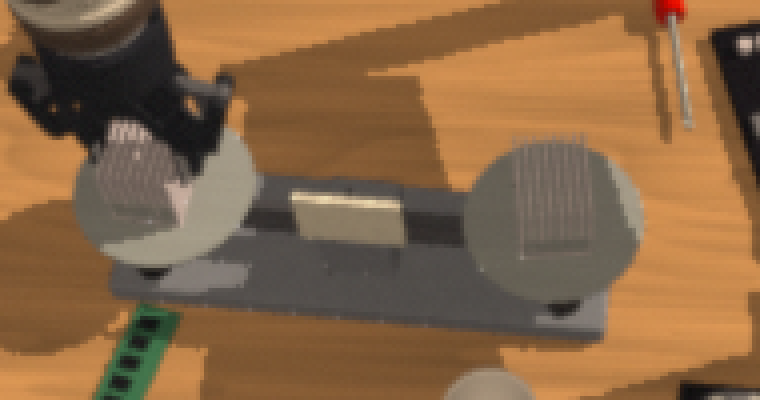

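The beam is level at about .08 with Q resting on the right pan (crop (165,190)) and P on the left (550,195), both central. Letting go and watching.

```bash
python3 -m pendant '[[70,[0,0,0],[0,0,0]],[100,[0,0,0],[0,0,0]],[100,[0,0,0],[0,0,0]],[100,[0,0,10],[0,0,0]],[100,[0,0,50],[0,0,0]],[100,[0,0,100],[0,0,0]],[100,[-60,80,130],[0,0,0]],[100,[-60,80,130],[0,0,0]],[100,[-60,80,130],[0,0,0]],[100,[-60,80,130],[0,0,0]],[100,[-60,80,130],[0,0,0]],[100,[-60,80,130],[0,0,0]],[100,[-60,80,130],[0,0,0]],[100,[-60,80,130],[0,0,0]],[100,[-60,80,130],[0,0,0]],[100,[-60,80,130],[0,0,0]],[100,[-60,80,130],[0,0,0]],[100,[-60,80,130],[0,0,0]],[100,[-60,80,130],[0,0,0]],[100,[-60,80,130],[0,0,0]]]'
python3 - <<'E'
from h import *
for n in("scene","top"):
    s=camera(n);print([(l,np.round(d["position"],3),round(d["confidence"],2)) for l in("pan_right","pan_left","sink_p_mid") for d in pinpoint(s,l)[:4] if d["position"][0]>.5])
    save(s,n+"5")
delta(.627,-.224,.2,175.7)
cv2.imwrite("pics/s5c.png",cv2.resize(cv2.imread("pics/scene5.png")[190:290,130:320],None,fx=4,fy=4,interpolation=3))
E
```

```text
time: 23.0
ee_pos: [0.567, -0.1444, 0.2304]
tcp_rot: [-179.9, 0.1, 175.7]
wrist_force: [0.1, 0.3, -0.2]
opening: 0.0854
[('pan_right', array([ 0.627, -0.218,  0.069]), 0.64), ('pan_right', array([0.762, 0.001, 0.006]), 0.6), ('pan_left', array([0.64 , 0.041, 0.091]), 0.74), ('sink_p_mid', array([0.643, 0.038, 0.117]), 0.79), ('sink_p_mid', array([0.76 , 0.005, 0.003]), 0.3)]
[('pan_left', array([0.64 , 0.037, 0.092]), 0.69), ('sink_p_mid', array([0.643, 0.035, 0.12 ]), 0.67), ('sink_p_mid', array([ 0.54 ,  0.259, -0.004]), 0.49), ('sink_p_mid', array([ 0.56 , -0.448, -0.004]), 0.22)]
t 23.4 at [ 0.567  -0.1444  0.2304] [-1.799e+02  1.000e-01  1.757e+02] shift [ 60.  -79.6 -30.4] turn [0.1 0.  0. ] F [ 0.7 -0.3 -0.1]
```

View pics/s5c.png

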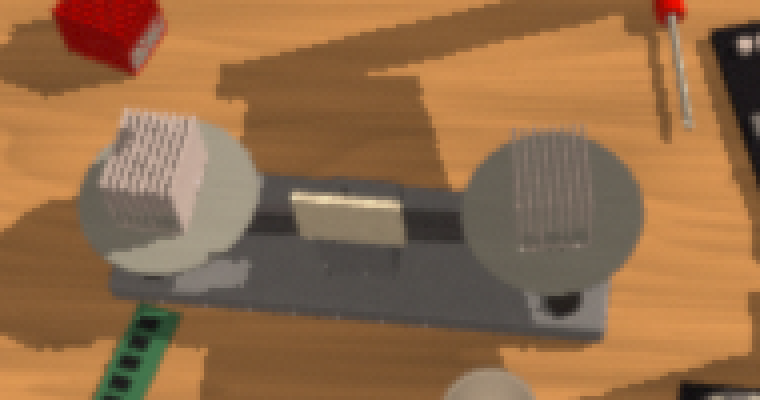

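Right pan sank (z ≈ .069 against .091), so Q is the heavier, and the wrist force agrees (about 2.6 N against 2.0 N). I regrasp Q and lift slowly so that P's pan goes down gently.

```bash
python3 -m pendant '[[100,[40,-53,0],[0,0,0]],[100,[60,-80,0],[0,0,0]],[100,[60,-80,-10],[0,0,0]],[100,[60,-80,-50],[0,0,0]],[100,[60,-80,-95],[0,0,0]],[100,[60,-80,-125],[0,0,0]],[100,[60,-80,-138],[0,0,0]],[100,[60,-80,-142],[0,0,0]],[100,[60,-80,-142],[0,0,0]],[100,[60,-80,-142],[0,0,0]],[30,[60,-80,-142],[0,0,0]],[30,[60,-80,-142],[0,0,0]],[30,[60,-80,-142],[0,0,0]],[30,[60,-80,-142],[0,0,0]],[30,[60,-80,-142],[0,0,0]]]' 30
python3 -m pendant '[[30,[0,0,2],[0,0,0]],[30,[0,0,4],[0,0,0]],[30,[0,0,6],[0,0,0]],[30,[0,0,8],[0,0,0]],[30,[0,0,10],[0,0,0]],[30,[0,0,12],[0,0,0]],[30,[0,0,14],[0,0,0]],[30,[0,0,16],[0,0,0]],[30,[0,0,18],[0,0,0]],[30,[0,0,20],[0,0,0]],[30,[0,0,22],[0,0,0]],[30,[0,0,24],[0,0,0]],[30,[0,0,26],[0,0,0]],[30,[0,0,29],[0,0,0]],[30,[0,0,35],[0,0,0]],[30,[0,0,50],[0,0,0]],[30,[0,0,80],[0,0,0]]]'
python3 - <<'E'
from h import *
b,a=np.array([.537,.256]),np.radians(14.0)
m=b-.105*np.array([np.cos(a),np.sin(a)]);print(m)
delta(m[0],m[1],.14,194)
E
```

```text
time: 25.28
ee_pos: [0.6271, -0.2244, 0.0889]
tcp_rot: [-179.9, 0.1, 175.7]
wrist_force: [-1.9, 1.0, 6.5]
opening: 0.0455
time: 27.4
ee_pos: [0.6267, -0.2243, 0.1692]
tcp_rot: [-179.9, -0.0, 175.7]
wrist_force: [0.7, -0.2, -2.4]
opening: 0.0457
[0.43511895 0.2305982 ]
t 27.4 at [ 0.6267 -0.2243  0.1692] [-179.9   -0.   175.7] shift [-191.6  454.9  -29.2] turn [ 0.1  0.  18.3] F [ 0.7 -0.2 -2.4]
```

```bash
python3 -m pendant '[[30,[-10,24,5],[0,0,1]],[30,[-28,66,10],[0,0,3]],[30,[-48,114,10],[0,0,5]],[30,[-68,161,10],[0,0,7]],[30,[-88,209,10],[0,0,9]],[30,[-108,256,10],[0,0,11]],[30,[-128,303,10],[0,0,13]],[30,[-148,351,10],[0,0,15]],[30,[-168,398,10],[0,0,17]],[30,[-184,436,5],[0,0,18.5]],[30,[-192,455,0],[0,0,18.5]],[30,[-192,455,-29],[0,0,18.5]],[30,[-192,455,-59],[0,0,18.5]],[30,[-192,455,-74],[0,0,18.5]],[30,[-192,455,-74],[0,0,18.5]],[30,[-192,455,-74],[0,0,18.5]]]'
python3 - <<'E'
from h import *
delta(.435,.2306,.10,194.2)
o,p=wrist();save(p,"w6");
for l in("pad","end_block","frame","sink_q"): print(l,[(np.round(d["position"],3),round(d["confidence"],2)) for d in pinpoint(p,l)[:2]])
t=camera("top");save(t,"t6")
for l in("pad","frame","end_block"): print(l,[(np.round(d["position"],3),round(d["confidence"],2)) for d in pinpoint(t,l)[:2]])
# top view pad rect
for P in (t,p):
  for d in regions_of(P,"pad")[:1]:
    k=max(cv2.findContours(d["region"].astype(np.uint8),0,2)[0],key=cv2.contourArea);print(cv2.minAreaRect(np.array([ray(P,q[0],.014)[:2]*1000 for q in k],np.float32)))
E
```

```text
time: 29.4
ee_pos: [0.4353, 0.231, 0.0967]
tcp_rot: [-180.0, 0.1, -165.8]
wrist_force: [-0.4, 0.1, -3.1]
opening: 0.046
t 29.4 at [0.4353 0.231  0.0967] [-1.800e+02  1.000e-01 -1.658e+02] shift [-0.3 -0.4  3.3] turn [0.  0.1 0. ] F [-0.4  0.1 -3.1]
pad [(array([0.535, 0.257, 0.009]), 0.62)]
end_block []
frame [(array([0.535, 0.255, 0.   ]), 0.86)]
sink_q [(array([0.435, 0.23 , 0.072]), 0.72)]
pad []
frame [(array([ 0.54 ,  0.256, -0.004]), 0.98), (array([0.632, 0.285, 0.011]), 0.27)]
end_block [(array([0.63 , 0.287, 0.013]), 0.51), (array([0.757, 0.002, 0.004]), 0.24)]
((427.38238525390625, 118.6454086303711), (199.80648803710938, 27.77414321899414), 7.568327903747559)
```

View pics/w6.png

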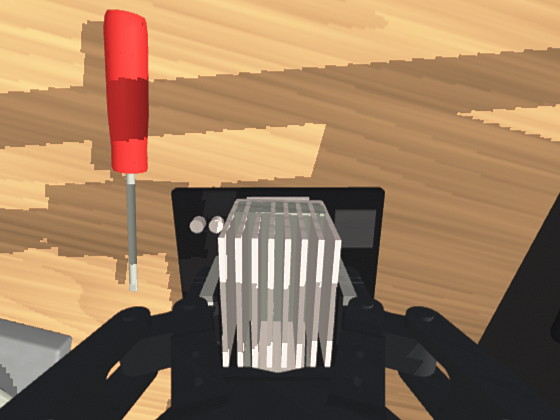

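```bash
python3 - <<'E'
from h import *
o,p=wrist();g=cv2.cvtColor(p["img"],cv2.COLOR_RGB2GRAY)
a,b=ray(p,(172,188),.012),ray(p,(384,188),.012);print(a,b,np.linalg.norm(a-b),np.degrees(np.arctan2(*(b-a)[[1,0]])))
c,d=ray(p,(247,199),.014),ray(p,(309,199),.014);print(c,d,np.linalg.norm(c-d))
# tool-frame offsets
T=R.from_euler("xyz",o["tcp_rot"],degrees=True).as_matrix()
for n,m in(("edge",(a+b)/2),("pad",(c+d)/2)): print(n,(T.T@(m-o["ee_pos"])*1000).round(1))
for r in (192,194,196): # board-edge columns, subpixel
    row=g[r].astype(int);dd=np.diff(row);print(r,[(i,int(dd[i])) for i in range(150,400) if abs(dd[i])>40])
for cc in (185,210,350,375): dd=np.diff(g[170:215,cc].astype(int));i=np.argmin(dd);print(cc,170+i,dd[i-1:i+2])
E
```

```text
[0.43292519 0.14981164 0.012     ] [0.39515601 0.29939626 0.012     ] 0.15427918622830272 104.1706401882856
[0.42708434 0.20460523 0.014     ] [0.41601545 0.24843782 0.014     ] 0.0452085942191793
edge [21.5 -0.8 83.3]
pad [13.8 -0.8 81.3]
192 [(170, -61), (384, 61), (385, 44)]
194 [(170, -56), (384, 43), (385, 81)]
196 [(170, -66), (384, 60), (385, 54)]
185 188 [-19 -58 -31]
210 188 [-30 -87 -50]
350 188 [-44 -56 -22]
375 187 [  4 -62 -53]
```

The wrist view shows the board's mouth edge along row 188 (cols 171–385) and the pad edge at row 199. Q is held square between them: yaw is within 0.3° and the lateral offset about 0.5 mm. I set it down at the mouth.

```bash
python3 -m pendant '[[30,[8,2,0],[0,0,0]],[30,[16.6,3.7,0],[0,0,0]],[30,[16.6,3.7,-20],[0,0,0]],[30,[16.6,3.7,-40],[0,0,0]],[30,[16.6,3.7,-52],[0,0,0]],[30,[16.6,3.7,-57],[0,0,0]],[30,[16.6,3.7,-59],[0,0,0]],[30,[16.6,3.7,-60],[0,0,0]],[30,[16.6,3.7,-60],[0,0,0]]]'
python3 -m pendant '[[30,[0,0,-0.7],[0,0,0]],[30,[0,0,-1.2],[0,0,0]],[30,[0,0,-1.2],[0,0,0]]]'
```

```text
time: 31.12
ee_pos: [0.4515, 0.2346, 0.0357]
tcp_rot: [-180.0, 0.0, -165.8]
wrist_force: [-0.5, -0.3, -3.2]
opening: 0.0456
time: 31.5
ee_pos: [0.4516, 0.2346, 0.0347]
tcp_rot: [-180.0, 0.1, -165.8]
wrist_force: [-0.5, 0.5, -0.4]
opening: 0.0455
```

```bash
python3 -m pendant '[[30,[4.8,1.2,0.2],[0,0,0]],[30,[9.7,2.5,0.2],[0,0,0]],[30,[14.5,3.7,0.2],[0,0,0]],[30,[19.4,4.9,0.2],[0,0,0]],[30,[24.2,6.1,0.2],[0,0,0]],[30,[29.1,7.4,0.2],[0,0,0]],[30,[33.9,8.6,0.2],[0,0,0]],[30,[38.8,9.8,0.2],[0,0,0]],[30,[38.8,9.8,0.2],[0,0,0]]]'
python3 -c "
from h import *
o=get_obs();u=np.array([np.cos(np.radians(14.2)),np.sin(np.radians(14.2))]);f=o['wrist_force'];print('along',f[:2]@u,'side',f[:2]@[-u[1],u[0]],o['torque'],(o['ee_pos'][:2]-[.537,.256])@u)"
```

```text
time: 32.62
ee_pos: [0.4907, 0.2445, 0.0349]
tcp_rot: [-180.0, 0.1, -165.8]
wrist_force: [-0.4, -0.4, -2.2]
opening: 0.0461
along -0.4829685337052253 side -0.32510383812232985 [ 0.01516076 -0.01926314 -0.01167365] -0.047736125553082334
```

```bash
python3 -m pendant '[[30,[4.8,1.2,0],[0,0,0]],[30,[9.7,2.5,0],[0,0,0]],[30,[14.5,3.7,0],[0,0,0]],[30,[19.4,4.9,0],[0,0,0]],[30,[24.2,6.1,0],[0,0,0]],[30,[29.1,7.4,0],[0,0,0]],[30,[29.1,7.4,0],[0,0,0]]]'
python3 - <<'E'
from h import *
o=get_obs();u=np.array([np.cos(np.radians(14.2)),np.sin(np.radians(14.2))]);f=o['wrist_force'];print('along',f[:2]@u,'side',f[:2]@[-u[1],u[0]],o['torque'],(o['ee_pos'][:2]-[.537,.256])@u)
for n in("scene","top"): save(camera(n),n+"7")
a=cv2.resize(cv2.imread("pics/scene7.png")[180:280,290:400],None,fx=4,fy=4,interpolation=3);b=cv2.resize(cv2.imread("pics/top7.png")[165:265,185:270],None,fx=4,fy=4,interpolation=3);cv2.imwrite("pics/c7.png",np.hstack([a,b]))
E
```

```text
time: 33.5
ee_pos: [0.5201, 0.252, 0.0348]
tcp_rot: [-180.0, 0.1, -165.8]
wrist_force: [0.2, -0.1, -3.0]
opening: 0.0456
along 0.13747218796252678 side -0.18780620286102748 [-0.00966077  0.00099001 -0.06295265] -0.017368035605411395
```

View pics/c7.png

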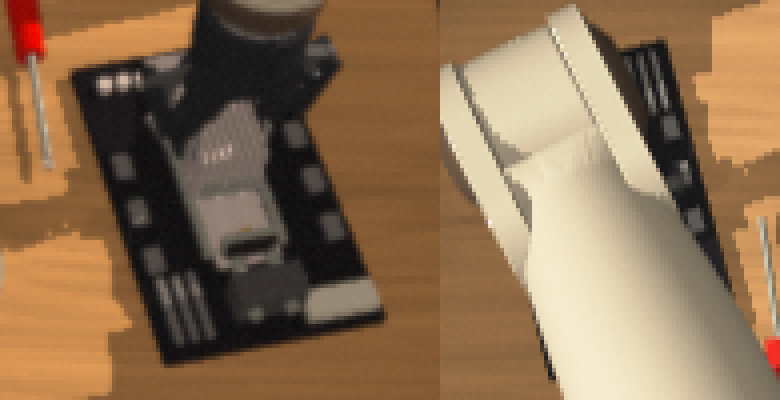

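```bash
cat > f.py <<'E'
from h import *
o=get_obs();u=np.array([np.cos(np.radians(14.2)),np.sin(np.radians(14.2))]);f=o['wrist_force'];print('along',f[:2]@u,'side',f[:2]@[-u[1],u[0]],'tz',o['torque'][2],'pos',1000*(o['ee_pos'][:2]-[.537,.256])@u)
E
python3 -m pendant '[[30,[2.4,0.6,0],[0,0,0]],[30,[4.8,1.2,0],[0,0,0]],[30,[7.3,1.8,0],[0,0,0]],[30,[9.7,2.5,0],[0,0,0]],[30,[12.1,3.1,0],[0,0,0]],[30,[14.5,3.7,0],[0,0,0]],[30,[16.5,4.2,0],[0,0,0]]]'; python3 f.py
python3 -m pendant '[[30,[1.5,0.4,0],[0,0,0]],[30,[2.9,0.7,0],[0,0,0]],[30,[4.4,1.1,0],[0,0,0]],[30,[5.8,1.5,0],[0,0,0]]]'; python3 f.py
```

```text
time: 34.48
ee_pos: [0.5364, 0.2561, 0.0348]
tcp_rot: [-180.0, 0.0, -165.8]
wrist_force: [-0.4, -0.2, -2.6]
opening: 0.0454
along -0.4447982640850366 side -0.10728439854789798 tz -0.014087345486768876 pos -0.5627865997819977
time: 34.98
ee_pos: [0.5422, 0.2576, 0.0348]
tcp_rot: [-180.0, 0.0, -165.8]
wrist_force: [0.4, 0.6, -2.1]
opening: 0.0458
along 0.5495075303717352 side 0.46419263163543895 tz 0.03531464159828013 pos 5.492082996912977
```

```bash
python3 -m pendant '[[30,[1.2,0.3,0],[0,0,0]],[30,[2.4,0.6,0],[0,0,0]],[30,[3.6,0.9,0],[0,0,0]],[30,[4.8,1.2,0],[0,0,0]]]'; python3 f.py
python3 - <<'E'
from h import *
s=camera("scene")
b,u=np.array([.537,.256]),np.array([np.cos(np.radians(14.2)),np.sin(np.radians(14.2))])
for x in range(40,66,4): print(x,[proj(s,np.r_[b+u*x/1000,.037])])
save(s,"s8");cv2.imwrite("pics/c8.png",cv2.resize(cv2.imread("pics/s8.png")[205:275,310:390],None,fx=8,fy=8,interpolation=3))
E
```

```text
time: 35.48
ee_pos: [0.5471, 0.2588, 0.0348]
tcp_rot: [-180.0, 0.0, -165.8]
wrist_force: [-0.1, 0.5, -2.8]
opening: 0.0455
along -0.013236225898469359 side 0.5047329029282782 tz -0.023119061881933706 pos 10.522992478414672
40 [[350, 233]]
44 [[351, 234]]
48 [[351, 236]]
52 [[352, 237]]
56 [[352, 238]]
60 [[353, 239]]
64 [[353, 241]]
```

View pics/c8.png

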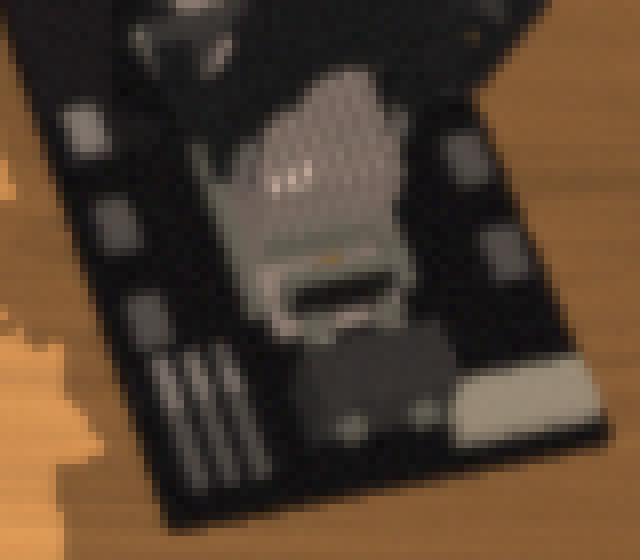

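The plunger tip (orange, crop (332,258)) is now just ahead of Q's front. I creep forward from here.

```bash
python3 -m pendant '[[30,[0.7,0.2,0],[0,0,0]],[30,[1.4,0.35,0],[0,0,0]],[30,[2.1,0.5,0],[0,0,0]],[30,[2.8,0.7,0],[0,0,0]]]'|grep -v tcp; python3 f.py
python3 -m pendant '[[30,[0.7,0.2,0],[0,0,0]],[30,[1.4,0.35,0],[0,0,0]],[30,[2.1,0.5,0],[0,0,0]],[30,[2.8,0.7,0],[0,0,0]]]'|grep -v tcp; python3 f.py
```

```text
time: 36.02
ee_pos: [0.5501, 0.2596, 0.0348]
wrist_force: [-1.1, -0.2, -1.9]
opening: 0.0458
along -1.1029441960340203 side 0.11425166589790461 tz 0.036479897236089416 pos 13.574853368038289
time: 36.52
ee_pos: [0.5529, 0.2603, 0.0348]
wrist_force: [-0.7, -0.4, -1.9]
opening: 0.0456
along -0.7524641591678983 side -0.17850360943125398 tz -0.039231745056380024 pos 16.507494163991055
```

```bash
python3 -m pendant '[[30,[0.7,0.2,0],[0,0,0]],[30,[1.4,0.35,0],[0,0,0]],[30,[1.9,0.5,0],[0,0,0]]]'|grep -v tcp; python3 f.py
```

```text
time: 36.9
ee_pos: [0.5549, 0.2608, 0.0348]
wrist_force: [-1.0, -0.7, -1.8]
opening: 0.0455
along -1.1346580502937185 side -0.42099585921879934 tz 0.0211184119722681 pos 18.492336614583326
```

```bash
python3 -m pendant '[[30,[0.7,0.2,0],[0,0,0]],[30,[1.4,0.35,0],[0,0,0]],[30,[1.9,0.5,0],[0,0,0]]]'|grep -v tcp; python3 f.py
python3 -m pendant '[[30,[0.5,0.1,0],[0,0,0]],[30,[1,0.25,0],[0,0,0]],[30,[1,0.25,0],[0,0,0]]]'|grep -v tcp; python3 f.py
```

```text
time: 37.28
ee_pos: [0.5568, 0.2613, 0.0348]
wrist_force: [-1.1, -0.3, -1.7]
opening: 0.0459
along -1.0976609954017857 side -0.0073101945591961814 tz 0.03984753827651967 pos 20.501357620991925
time: 37.65
ee_pos: [0.5579, 0.2616, 0.0348]
wrist_force: [-0.6, 0.5, -1.9]
opening: 0.0455
along -0.436581712580581 side 0.6525468882333431 tz -0.0013097120263065175 pos 21.587552555194257
```

```bash
for i in 1; do python3 -m pendant '[[30,[0.5,0.1,0],[0,0,0]],[30,[1,0.25,0],[0,0,0]],[30,[1.5,0.4,0],[0,0,0]],[30,[1.5,0.4,0],[0,0,0]]]'|grep -v tcp; python3 f.py; done
python3 -m pendant '[[30,[0.5,0.1,0],[0,0,0]],[30,[1,0.25,0],[0,0,0]],[30,[1,0.25,0],[0,0,0]]]'|grep -v tcp; python3 f.py
```

```text
time: 38.15
ee_pos: [0.5594, 0.262, 0.0348]
wrist_force: [-0.9, 0.1, -1.7]
opening: 0.046
along -0.8217105899130186 side 0.3349228939677622 tz -0.04051247050851544 pos 23.14291511655768
time: 38.52
ee_pos: [0.5598, 0.2621, 0.0348]
wrist_force: [-4.2, -1.6, 0.2]
opening: 0.046
along -4.4693381030757875 side -0.5336636479914676 tz 0.055678628614033755 pos 23.621759002366492
```

Contact: 4.5 N along the channel at board x ≈ 23.6. I press slightly to seat Q square, then ease to about 1–2 N.

```bash
python3 -m pendant '[[30,[0.5,0.12,0],[0,0,0]],[30,[0.9,0.2,-0.1],[0,0,0]],[30,[0.9,0.2,-0.1],[0,0,0]]]'|grep -v tcp; python3 f.py
python3 -m pendant '[[30,[-0.2,-0.05,-0.1],[0,0,0]],[30,[-0.2,-0.05,-0.1],[0,0,0]]]'|grep -v tcp; python3 f.py
```

```text
time: 38.9
ee_pos: [0.56, 0.2621, 0.0349]
wrist_force: [-6.6, -1.3, 2.8]
opening: 0.0456
along -6.69503034252521 side 0.38658017295916247 tz 0.09620087429358223 pos 23.776217481275015
time: 39.15
ee_pos: [0.5597, 0.262, 0.0348]
wrist_force: [-4.5, -0.7, 0.9]
opening: 0.0455
along -4.533749689739682 side 0.4359032715342541 tz 0.05382746598981191 pos 23.472779566747036
```

```bash
python3 -m pendant '[[30,[-0.2,-0.05,0],[0,0,0]],[30,[-0.3,-0.08,0],[0,0,0]],[30,[-0.3,-0.08,0],[0,0,0]]]'|grep -v tcp; python3 f.py
```

```text
time: 39.52
ee_pos: [0.5596, 0.262, 0.0348]
wrist_force: [-1.1, -0.6, -1.5]
opening: 0.0459
along -1.219356664676185 side -0.35042472332066515 tz 0.052289775918769696 pos 23.346753671513667
```

```bash
python3 -m pendant '[[56,[0,0,0],[0,0,0]],[60,[0,0,0],[0,0,0]],[70,[0,0,0],[0,0,0]],[75,[0,0,0],[0,0,0]],[75,[0,0,0],[0,0,0]]]' 20|grep -v tcp; python3 f.py
python3 -m pendant '[[75,[0,0,10],[0,0,0]],[75,[0,0,40],[0,0,0]],[75,[0,0,90],[0,0,0]],[75,[-40,-10,140],[0,0,0]],[75,[-90,-22,190],[0,0,0]],[75,[-90,-22,190],[0,0,0]],[75,[-90,-22,190],[0,0,0]]]'|grep -v tcp
python3 - <<'E'
from h import *
o,p=wrist();save(p,"w9");s=camera("scene");save(s,"s9")
print([(np.round(d["position"],3),d["confidence"]) for P in(p,s) for d in pinpoint(P,"sink_q")[:5]])
a=cv2.resize(cv2.imread("pics/w9.png"),None,fx=.7,fy=.7);b=cv2.resize(cv2.imread("pics/s9.png")[205:275,310:390],None,fx=4.9,fy=4.2,interpolation=3)
print(a.shape,b.shape);cv2.imwrite("pics/c9.png",np.hstack([a[:294],b[:294]]))
E
```

```text
time: 40.15
ee_pos: [0.5596, 0.262, 0.0349]
wrist_force: [-0.3, 0.4, -0.3]
opening: 0.0642
along -0.14514583562314548 side 0.48081843543453534 tz -0.016320026655182972 pos 23.392302462934243
time: 41.02
ee_pos: [0.4698, 0.2402, 0.226]
wrist_force: [0.3, 0.1, -1.1]
opening: 0.0641
[(array([0.641, 0.037, 0.066]), 0.9), (array([0.555, 0.261, 0.014]), 0.78), (array([ 0.439,  0.517, -0.   ]), 0.69), (array([0.56 , 0.255, 0.014]), 0.94), (array([ 0.455, -0.305, -0.005]), 0.86), (array([0.64 , 0.035, 0.07 ]), 0.85), (array([0.642, 0.039, 0.068]), 0.67), (array([ 0.34 , -0.243,  0.001]), 0.58)]
(294, 392, 3) (294, 392, 3)
```

View pics/c9.png

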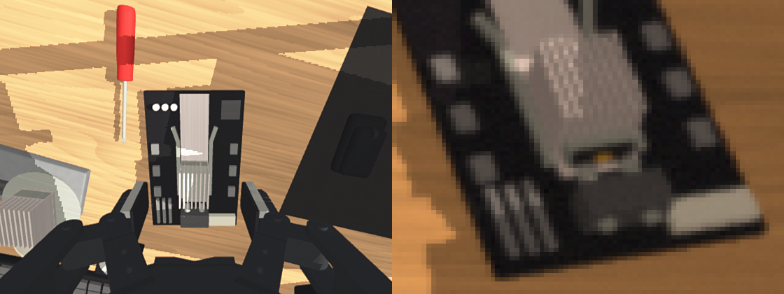

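The final views show Q deep in the channel against the stop. The plunger's brass is now visible in the slot behind the plate (crop (600,157)), where before it stood in front of it. P is on the left pan and the screwdriver is untouched. Handing in.

```bash
python3 - <<'E'
from h import *
s=camera("scene")
for n,im in(("before",cv2.cvtColor(cv2.imread("pics/s8.png"),cv2.COLOR_BGR2RGB)),("now",s["img"])):
    h=cv2.cvtColor(im[225:255,335:370],cv2.COLOR_RGB2HSV).astype(int);m=(h[...,1]>110)&(h[...,2]>60)&(h[...,0]<30);print(n,m.sum(),(np.argwhere(m).mean(0)+[225,335]) if m.any() else None)
print([np.round(d["position"],3) for l in("pan_left","pan_right") for d in pinpoint(s,l)[:1]])
print(get_obs()["time"],job_done())
E
```

```text
before 1 [237. 351.]
now 10 [242.  352.5]
[array([0.641, 0.038, 0.068]), array([ 0.629, -0.22 ,  0.093])]
the job is handed in; nothing more can be done
41.375 None
```

The heavier heat sink is `sink_q`. It now sits home against the stop and released, and I handed the job in at 41.4 s of the 72 s allowed.

- **Weighing:** I set `sink_p` on the left pan and `sink_q` on the right and let go. The right pan sank (0.069 m against 0.091 m). The wrist force agreed, at about 2.6 N for `sink_q` and 2.0 N for `sink_p`.
- **Sliding in:** I lifted `sink_q` slowly so the left pan came down gently. I set it down at the channel mouth and crept forward until the stop was felt at about 4.5 N. I pressed it to 6.7 N, eased back to about 1.2 N and let go; the gripper is clear and touches nothing.
- **Last checks:** The brass of the plunger now shows behind the stop plate, where before it stood in front, so it has been pushed in. `sink_p` is on the left pan, which is down at 0.068 m, and the right pan is empty.
- **Less certain:** The detectors put the released sink at x = 0.555 and 0.560 m, against 0.5596 m by the gripper, within their 4 mm error. A gap under 1 mm at the stop would not show in the pictures, so "fully home" rests on the force readings and the plunger. I did not check each loose bystander; in the last views the screwdriver looked undisturbed.

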